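Seat a bail blank in the V-block drilling jig

ROBOT

A 6-joint arm with a two-finger parallel gripper is mounted at the origin on the work surface. World frame = base frame: x ahead of the robot, y to its left, z up, the work surface at z = 0. Lengths are in m, angles in degrees, forces in N, time in s.
With the tool pointing down it reaches from about 0.35 to 0.875 m from the base axis. Payload 4.2 kg.
Tool frame: the origin (TCP) lies on the centre line of the jaws, within the pads' length; the fingertips stand 25 mm ahead of it and the grasp point (between the pads) lies 6 mm ahead of it; z points along the fingers, y is the line along which they close (so a half turn about z gives the same grasp; the last joint's range is limited). The gripper opens to 87 mm and grips with 3 to 60 N. Pads are 19 mm wide; open, the fingers measure 117 mm over their backs; the gripper's body (75 mm by 190 mm) begins 51 mm behind the grasp point.
Start: joints at [89.645, 22.042, 0.453, 0, -68.411, -14.817], TCP at [0.164, 0.603, 0.248] pointing down, gripper open.
Joint ranges: [-179.83, 179.83], [-69.29, 118.12], [-61.27, 80.66], [-181.25, 117.63], [-171.15, -9.14], [-177.46, 177.46]. Speed limits (degrees/s): [159.86, 159.86, 180, 180, 180, 180].

INTERFACE

Orientations are given as a 3x3 rotation matrix whose columns are the frame's x, y, z axes.
In Python, from station import r gives the robot as it stands.
- The arm moves only by the tool move_arm, never from a script. Its argument "series" is a list of rows, each an object with "grip": the opening, from 0 (shut) to 1 (fully open); "xyz": the shift along the tool's x, y, z in mm, a list of three; "angular": the turn, a rotation vector about the tool's x, y, z in rad, a list of three. A call has 1 to 10 rows; each row is the pose to reach, as a shift and turn from the pose commanded when the call began, along the tool's axes at that moment; what a row does not reach only later rows make up. A row lasts 1/10 s, in which the tool goes at most 50 mm and 8.59 degrees, less where a joint would pass 70% of its speed; a pose out of reach is approached as far as the arm can. A call with a gripper value outside its range is refused whole. The fingers move at their own pace and stop on an object; the grip force is fixed at half the most. Time passes only in rows, so rows that repeat a pose let the fingers close. It gives the time, the measured TCP pose, the force, the opening and the grip force at its end, in the units of the state.
- r.sense(): the state, without advancing time (a new reading comes with each control period).
- r.capture(name): name is "side" or "top"; returns a dict with "img" (384x512x3 uint8, red, green, blue), "camera_matrix" (3x3 intrinsics, pixels), "rvec" (rotation vector, rad) and "tvec" (3), from world to camera coordinates, as OpenCV has them. Camera axes: x right, y down, z forward; pixel columns grow to the right and rows downward; lengths in m; the calibration is good to about 2 mm. A picture is of the moment at which its call begins. There is no depth.
- r.finish_job(): hands the job in; it is judged then, once.
The state is a dict: "time_s": time; "joints": joint angles; "joint_velocities": joint speeds; "effort": joint torques, N m; "tcp_pos": TCP position; "ee_rot": TCP orientation; "wrist_force": force on the tool from outside, world axes, zero at the start; "moment": the same for the moment, N m; "gripper_width": opening from 0.0 (shut) to 1.0 (fully open); "gripper_force": force on a finger pad.
Only numpy, scipy, OpenCV 4.12 (cv2) and the standard library are available. Lean on these libraries where they do the work, as an engineer would, in place of code of your own. Each camera call takes 0.05 s, during which the arm holds its last target. There are 200 camera calls.

TASK

Take the short round wooden bail blank off its rest, lay it in the mouth of the V-block jig and slide it in under the sprung shoe until it lies down on both flanks and its end is fully home against the round steel stop. Press it against the stop with about 10 N for a second (never over 20 N, and do not ram the jig), then let go and leave it seated there. Leave the other things on the bench where they are.

Things in the scene. Friction and masses are not known exactly. Their poses are not given: they have to be found in the camera images.
- blank: plain round rod of pale wood (the bail blank), 26 mm diameter, 140 mm long, about 50 g (varies). Origin at its middle, on its axis; its x axis runs along the rod. Both ends are alike. It starts lying level on the rest, its axis 40 mm above the bench.
- rest: small dark wooden rest, base 66 x 60 x 8 mm, fixed; two notched saddles, each 8 mm thick, stand under the blank 20 mm either side of its middle, reaching 34 mm above the bench. The blank's outer 40 mm at each end overhang freely, with no base under the last 33 mm. Origin: centre of the underside; x runs along the blank.
- jig: fixed aluminium V-block, 100 mm long, 56 mm wide, on a plywood base 100 x 90 x 12 mm. Origin: centre of the underside; z up; x runs along the V from the open mouth (x = -50 mm) towards the stop. The V is a 90 degree groove open upwards, flank tops 54 mm above the bench; a seated blank has its axis at y = 0, 55 mm above the bench.
- mouth (a point): mouth of the V: on the seated axis, 50 mm from the jig's origin, 55 mm above the bench. Nothing stands in front of it. Behind it the V is open from above for 26 mm, up to the sprung shoe.
- bridge (a point): centre of the top of the dark steel bridge that carries the shoe: 96 mm above the bench, 18 mm long (jig x = -7 to 11 mm), 78 mm wide, underside of its beam at 88 mm.
- clamp (a point): black thumb screw clamp over the V (jig x = 45 mm, this point 55 mm above the bench, on the seated axis) that holds the stop: a fixed round steel bar, 24 mm diameter, coaxial with the seated blank. Its flat face, which the blank's end must touch, is set anew each time, anywhere from 7 to 29 mm before this point (jig x = 16 to 38 mm), and is not measured: look, or push gently and feel.
- shoe (a joint): steel shoe 20 mm wide, sprung, under the bridge, moving straight up: value is its lift in m (0 free, 0.003 with the blank under it, at most 0.008). Flat underside from jig x = -8 to 14 mm, with a 30 degree sloping lead-in from x = -22 mm which the blank's tip rides under. It presses the blank down with 1.5 to 3 N, so the blank slides with a drag of some newtons even before it touches the stop.
- sanding_block: bystander, loose: cork sanding block, 110 x 65 x 30 mm. Origin on its underside.
- hammer: bystander, loose: hammer lying near the far edge.
- glue: bystander, loose: white glue bottle, 160 mm tall. Origin on its underside.
- wax_tin: bystander, loose: flat round tin, 84 mm across, 50 mm tall. Origin on its underside.
- stump_offcut: bystander, loose: upright piece of thicker round wood, 38 mm across, 70 mm tall. Origin on its underside.
- screwdriver: bystander, loose: screwdriver lying.
- willow_offcut: bystander, loose: rectangular wood offcut, 160 x 70 x 35 mm. Origin on its underside.
Mind the look-alikes: they are no part of the job. What is shaped like the blank but black or blue is not meant.

How it is judged (in metres and radians):
On the way:
1. the blank, lying in the V, is pressed against the stop with more than 4 N for 0.5 s (contact force between blank and stop above 4 N and y of blank in the frame of jig between -0.0018 and 0.0018 m and z of blank in the frame of jig between 0.0532 and 0.0568 m and angle between the x axis of blank and the x axis of jig, either way round below 0.03 rad and x of blank in the frame of stop between -0.0718 and -0.068 m), for 0.5 s.
At the end, for the whole second after the job is handed in: The blank lies at rest in the V on both flanks (axis within 1.8 mm sideways and in height of the seated axis, within 0.03 rad of the V's direction), its end within 1.8 mm of the stop's face, under the shoe, and let go (y of blank in the frame of jig between -0.0018 and 0.0018 m and z of blank in the frame of jig between 0.0532 and 0.0568 m and angle between the x axis of blank and the x axis of jig, either way round below 0.03 rad and x of blank in the frame of stop between -0.0718 and -0.068 m and linear speed of blank below 0.01 m/s and contact force between blank and jig above 0.5 N); the robot touches nothing.
It fails at once if the blank presses on the stop with more than 20 N (contact force between blank and stop above 20 N).
It fails at once if the blank is rammed against the V-block or shoe with more than 40 N (contact force between blank and jig above 40 N).
It fails at once if the gripper or arm rams the jig with more than 20 N (contact force between the arm and jig above 20 N).
It fails at once if one of the other loose things on the bench is shifted by more than 25 mm (distance of any of sanding_block, hammer, glue, wax_tin, stump_offcut, screwdriver, willow_offcut from where it was at the start of the episode above 0.025 m).
It also fails if it takes over 51 s, if anything falls off the work surface, if the arm or the gripper's body presses on something with over 40 N, if the wrist force passes 120 N, or if a joint passes its speed limit or range.

## Working session

There is one attempt and no reset: what is moved stays moved. The work goes in short steps, Python scripts to look and compute and a tool call to move; the robot and the scene stay as the last step left them, time stands still between calls to the robot, and variables do not carry over. Pictures are saved under pics/ and viewed, at most 10 in all, crops included, and the job is handed in when it is done.

Besides the shell and the picture viewer there is one more tool, called after "Request:" in YAML: its name, and indented under it one key for each argument. move_arm: Moves the arm, as the interface text tells. Its arguments: {"type":"object","properties":{"series":{"type":"array"}},"required":["series"]}

```bash
mkdir -p pics; cat > h.py <<'E'
import numpy as np, cv2
from station import r
def cap(n,f=None):
    c=r.capture(n)
    if f: cv2.imwrite(f,c["img"][:,:,::-1])
    return c
def ray(c,uv):
    R,_=cv2.Rodrigues(np.array(c["rvec"],float)); t=np.array(c["tvec"],float).ravel()
    p=np.linalg.inv(c["camera_matrix"])@np.array([uv[0],uv[1],1.])
    return -R.T@t, R.T@p
def plane(c,uv,z):
    o,d=ray(c,uv); return o+d*(z-o[2])/d[2]
def proj(c,P):
    return cv2.projectPoints(np.array(P,float).reshape(-1,1,3),np.array(c["rvec"],float),np.array(c["tvec"],float),np.array(c["camera_matrix"],float),None)[0].reshape(-1,2)
E
python3 - <<'E'
from h import *
ims=[cap(n)  for n in("top","side")]
for n,c in zip(("top","side"),ims):
    cv2.imwrite(f"pics/{n}0.png",cv2.resize(c["img"][:,:,::-1],(800,600),interpolation=cv2.INTER_CUBIC)); cv2.imwrite(f"{n}0raw.png",c["img"][:,:,::-1]); np.savez(n+"0.npz",**c); print(n,ray(c,(256,192)))
s=r.sense(); print(s["tcp_pos"],s["ee_rot"],s["time_s"],s["wrist_force"])
E
```

```text
top (array([ 0.32954038, -0.03068149,  1.01281069]), array([ 0.20850383,  0.00889494, -0.97799637]))
side (array([ 0.22636411, -0.86203928,  0.68431441]), array([ 0.27771853,  0.77868841, -0.56261263]))
[0.16340671 0.60275092 0.24655832] [[ 9.65114009e-01 -2.61829659e-01 -4.24104943e-04]
 [-2.61829984e-01 -9.65112070e-01 -1.93697158e-03]
 [ 9.78478089e-05  1.98044180e-03 -9.99998034e-01]] 0.1 [-0.34172326  0.03180262  0.07893461]
```

View pics/top0.png

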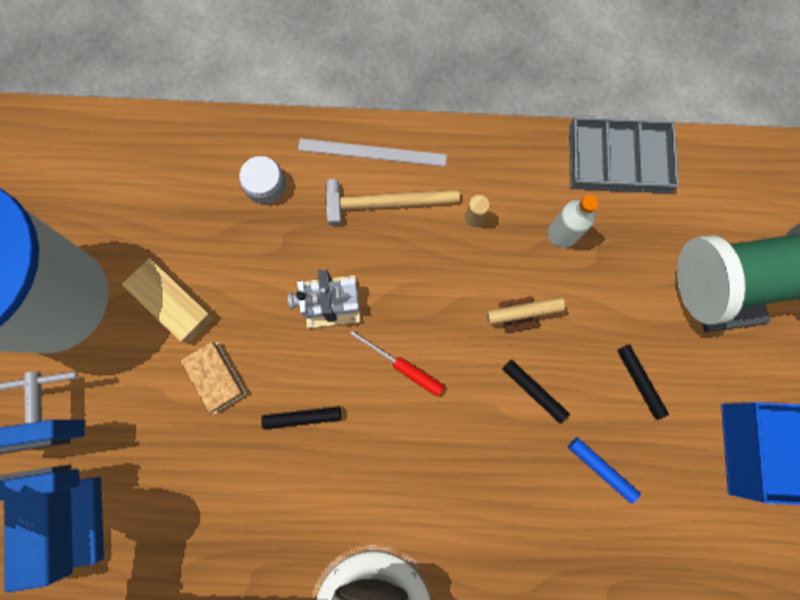

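View pics/side0.png

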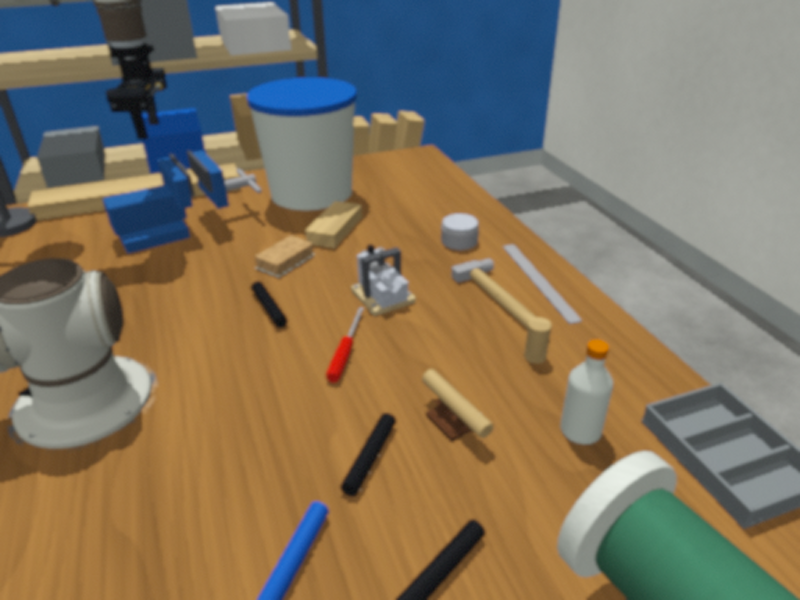

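The top view shows the pale rod on its dark rest at (527,311) and the jig at (328,300). The jig's mouth faces right, and the thumb screw and stop are on the left at (296,298).

Candidates in the top view: pale rod (527,311), black rods (302,417), (535,390) and (642,381), blue rod (604,470), stump (478,208). Only the pale rod is thin, wooden and on the rest, so it should be the blank. I'll confirm with an enlarged crop.

```bash
python3 - <<'E'
from h import *
t=cv2.imread("top0raw.png"); s=cv2.imread("side0raw.png")
# crops: blank top, jig top, jig side
a=cv2.resize(t[165:240,178:245],None,fx=6,fy=6,interpolation=cv2.INTER_CUBIC) #402x450
a=a[:300]
a2=t[180:220,305:370]; a2=cv2.resize(a2,(400,246),interpolation=cv2.INTER_CUBIC)
b=cv2.resize(s[150:205,220:270],(400,440),interpolation=cv2.INTER_CUBIC)
im=np.zeros((546,802,3),np.uint8); im[:300,:402]=a; im[300:,:400]=a2; im[:440,402:]=b
cv2.imwrite("pics/crop.png",im[:, :800])
c=dict(np.load("top0.npz")); hsv=cv2.cvtColor(t,cv2.COLOR_BGR2HSV)
for uv in [(337,199),(316,203),(345,190),(380,215),(335,208),(205,206)]: print(uv,hsv[uv[1],uv[0]])
E
```

```text
(337, 199) [ 20 111 232]
(316, 203) [ 21 110 235]
(345, 190) [ 15 164 188]
(380, 215) [ 15 165 172]
(335, 208) [ 11 157  96]
(205, 206) [ 23  83 243]
```

View pics/crop.png

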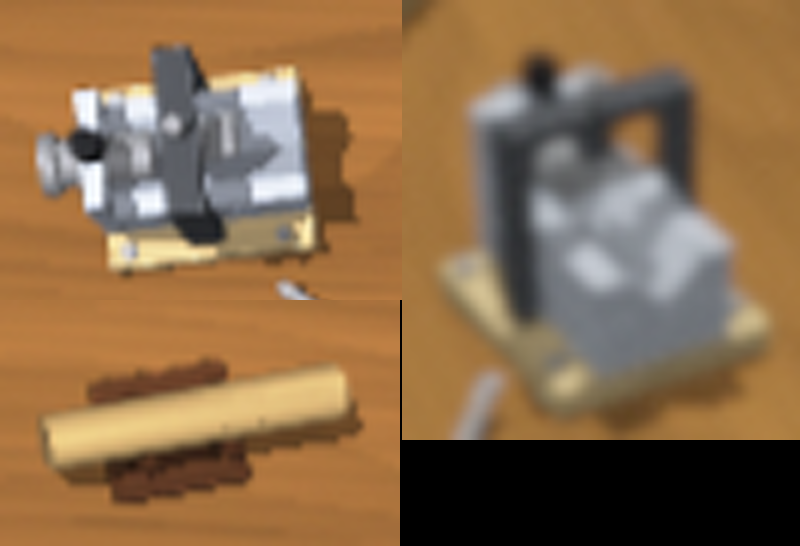

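The crop confirms it: the blank is the pale rod on the dark rest. For the jig I can see the bridge, the flank tops and the plywood corners.

```bash
cat > m.py <<'E'
from h import *
from scipy.optimize import least_squares
T=dict(np.load("top0.npz")); S=dict(np.load("side0.npz"))
t=cv2.imread("top0raw.png"); hsv=cv2.cvtColor(t,cv2.COLOR_BGR2HSV)
m=cv2.inRange(hsv,(16,60,120),(28,140,255)); mm=np.zeros_like(m); mm[180:220,305:370]=m[180:220,305:370]
cs=max(cv2.findContours(mm,0,1)[0],key=cv2.contourArea)
(cx,cy),wh,an=cv2.minAreaRect(cs)
pts=np.argwhere(mm>0)[:,::-1].astype(float); P=np.array([plane(T,p,.04) for p in pts])
mu=P.mean(0); _,_,V=np.linalg.svd(P-mu); d=V[0]; q=(P-mu)@d; w=(P-mu)@V[1]
print("blank",mu,d,"yaw",np.degrees(np.arctan2(d[1],d[0])),"len",np.ptp(q),q.min(),q.max(),np.ptp(w),wh)
top=[((-7,-39,96),(188,46)),((11,-39,96),(153,47)),((11,39,96),(165,207)),((-7,39,96),(203,205)),((-50,-28,54),(297,77)),((-50,28,54),(306,198)),((-50,45,12),(315,245)),((50,45,12),(110,263)),((-50,-45,12),(297,68))]
side=[((50,45,12),(440,264)),((-50,45,12),(550,392)),((-50,-45,12),(768,320))]
J=np.array([a for a,_ in top+side],float)/1e3
U=np.array([(178+(x+.5)/6-.5,165+(y+.5)/6-.5) for _,(x,y) in top]+[(220+(x-402+.5)/8-.5,150+(y+.5)/8-.5) for _,(x,y) in side])
n=len(top)
def res(p):
    c,s=np.cos(p[2]),np.sin(p[2]); W=J@np.array([[c,s,0],[-s,c,0],[0,0,1]])+[p[0],p[1],0]
    return np.r_[proj(T,W[:n]),proj(S,W[n:])]-U
p0=plane(T,(208,190),.05); f=least_squares(lambda p:res(p).ravel(),[p0[0],p0[1],1.57],loss="soft_l1")
print("jig",f.x,np.degrees(f.x[2])); print(res(f.x).round(2).tolist())
f2=least_squares(lambda p:res(p)[:n].ravel(),f.x,loss="soft_l1");print("toponly",f2.x,np.degrees(f2.x[2]))
E
python3 m.py
```

```text
blank [ 0.52881056 -0.25169033  0.04      ] [-2.27989552e-01  9.73663579e-01  4.72877888e-17] yaw 103.17873710141457 len 0.14565792860075852 -0.07273269185659449 0.07292523674416403 0.026841694868837963 (9.291044235229492, 50.4407958984375)
jig [0.53651293 0.10872832 1.71474487] 98.24764423688454
[[0.48, -0.68], [-0.27, -0.22], [-0.34, 1.06], [0.03, 0.75], [-0.4, 0.38], [-0.29, -0.57], [-0.2, 0.07], [-0.26, 0.39], [0.3, -0.12], [0.19, 0.1], [0.74, 0.36], [0.39, 0.91]]
toponly [0.53685648 0.1084296  1.71534126] 98.28181472280792
```

```bash
cat >> h.py <<'E'
from scipy.spatial.transform import Rotation as Ro
def go(xyz,yaw,s=None):
    s=s or r.sense(); R=np.array(s["ee_rot"]); a=np.radians(yaw)
    G=np.array([[np.cos(a),np.sin(a),0],[np.sin(a),-np.cos(a),0],[0,0,-1.]])
    print("xyz",(1e3*R.T@(np.array(xyz)-s["tcp_pos"])).round(1).tolist(),"ang",Ro.from_matrix(R.T@G).as_rotvec().round(3).tolist())
def st():
    s=r.sense(); R=np.array(s["ee_rot"]); print(s["time_s"],"tcp",np.round(s["tcp_pos"],4),"yaw",np.degrees(np.arctan2(R[1,0],R[0,0])).round(2),"F",np.round(s["wrist_force"],2),"M",np.round(s["moment"],2),"g",round(s["gripper_width"],3),s["gripper_force"],"tilt",R[:2,2].round(4)); return s
B=np.array([.5288,-.2517]); bd=np.array([-.228,.9737])
JO=np.array([.5365,.1087]); jy=98.25; jd=np.array([np.cos(np.radians(jy)),np.sin(np.radians(jy))])
E
python3 - <<'E'
from h import *
g=B-.043*bd; print(g)
go([.45,.2,.247],-45); go([g[0],g[1],.16],-76.8)
E
```

```text
[ 0.538604  -0.2935691]
xyz [382.0, 313.7, 0.2] ang [0.002, -0.001, 0.52]
xyz [596.8, 766.6, 88.1] ang [0.002, -0.001, 1.075]
```

Request:
move_arm:
  series:
    - {"grip": 1,"xyz": [382,314,0],"angular": [0,0,0.52]}
    - {"grip": 1,"xyz": [382,314,0],"angular": [0,0,0.52]}
    - {"grip": 1,"xyz": [382,314,0],"angular": [0,0,0.52]}
    - {"grip": 1,"xyz": [382,314,0],"angular": [0,0,0.52]}
    - {"grip": 1,"xyz": [382,314,0],"angular": [0,0,0.52]}
    - {"grip": 1,"xyz": [382,314,0],"angular": [0,0,0.52]}
    - {"grip": 1,"xyz": [382,314,0],"angular": [0,0,0.52]}
    - {"grip": 1,"xyz": [382,314,0],"angular": [0,0,0.52]}
    - {"grip": 1,"xyz": [382,314,0],"angular": [0,0,0.52]}
    - {"grip": 1,"xyz": [382,314,0],"angular": [0,0,0.52]}

```text
time_s: 1.1
tcp_pos: [0.4507, 0.198, 0.2474]
ee_rot: [[0.707, -0.707, -0.0], [-0.707, -0.707, -0.0], [-0.0, 0.0, -1.0]]
wrist_force: [0.7, 0.8, 0.6]
gripper_width: 1.0
gripper_force: 0.0
```

```bash
python3 - <<'E'
from h import *
st(); g=B-.043*bd; go([g[0],g[1],.16],-76.8); print(r.sense()["joints"])
E
```

```text
1.1 tcp [0.4507 0.198  0.2474] yaw -44.99 F [0.74 0.77 0.64] M [ 0.1  -0.07  0.02] g 1.0 0.0 tilt [-0.0003 -0.0001]
xyz [409.7, 285.5, 87.4] ang [0.0, 0.0, 0.555]
[ 4.26564611e+01  9.05435435e+00 -1.76513901e+01 -9.03837041e-03
 -6.33120744e+01  2.35731313e+00]
```

Request:
move_arm:
  series:
    - {"grip": 1,"xyz": [410,286,0],"angular": [0,0,0.555]}
    - {"grip": 1,"xyz": [410,286,0],"angular": [0,0,0.555]}
    - {"grip": 1,"xyz": [410,286,0],"angular": [0,0,0.555]}
    - {"grip": 1,"xyz": [410,286,0],"angular": [0,0,0.555]}
    - {"grip": 1,"xyz": [410,286,0],"angular": [0,0,0.555]}
    - {"grip": 1,"xyz": [410,286,0],"angular": [0,0,0.555]}
    - {"grip": 1,"xyz": [410,286,0],"angular": [0,0,0.555]}
    - {"grip": 1,"xyz": [410,286,0],"angular": [0,0,0.555]}
    - {"grip": 1,"xyz": [410,286,0],"angular": [0,0,0.555]}
    - {"grip": 1,"xyz": [410,286,0],"angular": [0,0,0.555]}

```text
time_s: 2.1
tcp_pos: [0.5378, -0.294, 0.2471]
ee_rot: [[0.229, -0.973, -0.001], [-0.973, -0.229, 0.0], [-0.001, 0.001, -1.0]]
wrist_force: [1.3, 1.0, -0.1]
gripper_width: 0.998
gripper_force: 0.0
```

Request:
move_arm:
  series:
    - {"grip": 1,"xyz": [0,0,50],"angular": [0,0,0]}
    - {"grip": 1,"xyz": [0,0,90],"angular": [0,0,0]}
    - {"grip": 1,"xyz": [0,0,120],"angular": [0,0,0]}
    - {"grip": 1,"xyz": [0,0,120],"angular": [0,0,0]}
    - {"grip": 1,"xyz": [0,0,120],"angular": [0,0,0]}

```text
time_s: 2.6
tcp_pos: [0.5383, -0.2922, 0.1278]
ee_rot: [[0.23, -0.973, -0.001], [-0.973, -0.23, -0.001], [0.0, 0.001, -1.0]]
wrist_force: [-0.8, -0.4, 1.0]
gripper_width: 0.996
gripper_force: 0.0
```

```bash
python3 - <<'E'
from h import *
st(); g=B-.043*bd; go([g[0],g[1],.046],-76.8)
t=cap("top")["img"][150:250,290:400,::-1]; s=cap("side")["img"][190:290,240:350,::-1]
cv2.imwrite("pics/a.png",np.hstack([cv2.resize(i,(396,360),interpolation=cv2.INTER_CUBIC) for i in(t,s)]))
E
```

```text
2.6 tcp [ 0.5383 -0.2922  0.1278] yaw -76.73 F [-0.83 -0.42  1.04] M [ 0.04 -0.09 -0.03] g 0.996 0.0 tilt [-0.0007 -0.0006]
xyz [1.4, -0.1, 81.8] ang [0.001, -0.0, 0.001]
```

View pics/a.png

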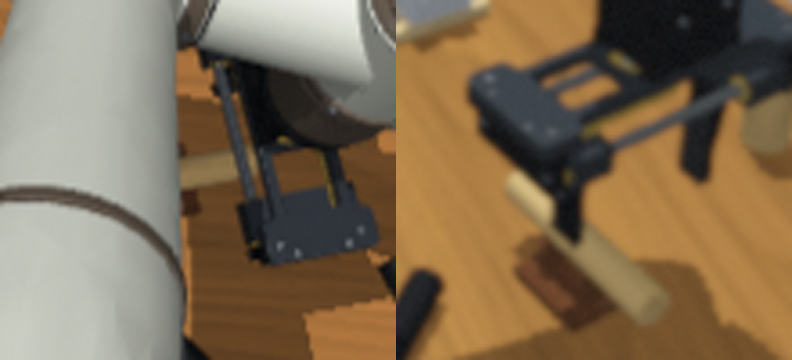

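The fingers straddle the blank near its rear end: left finger at (570,220), right finger at (690,160). I'll descend and grip.

Request:
move_arm:
  series:
    - {"grip": 1,"xyz": [1.4,0,40],"angular": [0,0,0]}
    - {"grip": 1,"xyz": [1.4,0,65],"angular": [0,0,0]}
    - {"grip": 1,"xyz": [1.4,0,82],"angular": [0,0,0]}
    - {"grip": 1,"xyz": [1.4,0,82],"angular": [0,0,0]}
    - {"grip": 0.5,"xyz": [1.4,0,82],"angular": [0,0,0]}
    - {"grip": 0.4,"xyz": [1.4,0,82],"angular": [0,0,0]}
    - {"grip": 0.3,"xyz": [1.4,0,82],"angular": [0,0,0]}
    - {"grip": 0.2,"xyz": [1.4,0,82],"angular": [0,0,0]}
    - {"grip": 0.1,"xyz": [1.4,0,82],"angular": [0,0,0]}
    - {"grip": 0,"xyz": [1.4,0,82],"angular": [0,0,0]}

```text
time_s: 3.7
tcp_pos: [0.5384, -0.2933, 0.0458]
ee_rot: [[0.229, -0.973, 0.0], [-0.973, -0.229, -0.0], [0.0, -0.0, -1.0]]
wrist_force: [-0.6, -0.5, -0.9]
gripper_width: 0.539
gripper_force: 0.0
```

```bash
python3 - <<'E'
from h import *
st()
E
```

```text
3.7 tcp [ 0.5384 -0.2933  0.0458] yaw -76.76 F [-0.64 -0.49 -0.86] M [ 0.09 -0.02 -0.02] g 0.539 0.0 tilt [ 0.0003 -0.0001]
```

Request:
move_arm:
  series:
    - {"grip": 0,"xyz": [0,0,0],"angular": [0,0,0]}
    - {"grip": 0,"xyz": [0,0,0],"angular": [0,0,0]}
    - {"grip": 0,"xyz": [0,0,0],"angular": [0,0,0]}
    - {"grip": 0,"xyz": [0,0,0],"angular": [0,0,0]}
    - {"grip": 0,"xyz": [0,0,0],"angular": [0,0,0]}
    - {"grip": 0,"xyz": [0,0,0],"angular": [0,0,0]}

```text
time_s: 4.3
tcp_pos: [0.5388, -0.2934, 0.0457]
ee_rot: [[0.229, -0.973, 0.001], [-0.973, -0.229, -0.0], [0.0, -0.001, -1.0]]
wrist_force: [1.3, -0.3, 0.6]
gripper_width: 0.288
gripper_force: 30.0
```

Request:
move_arm:
  series:
    - {"grip": 0,"xyz": [0,0,-20],"angular": [0,0,0]}
    - {"grip": 0,"xyz": [0,0,-50],"angular": [0,0,0]}
    - {"grip": 0,"xyz": [0,0,-80],"angular": [0,0,0]}
    - {"grip": 0,"xyz": [0,0,-80],"angular": [0,0,0]}

```text
time_s: 4.7
tcp_pos: [0.5406, -0.2942, 0.1302]
ee_rot: [[0.23, -0.973, 0.008], [-0.973, -0.23, -0.003], [0.005, -0.007, -1.0]]
wrist_force: [0.9, 0.3, 0.3]
gripper_width: 0.288
gripper_force: 30.0
```

```bash
python3 - <<'E'
from h import *
st(); p=JO-.178*jd; go([p[0],p[1],.116],jy-180)
E
```

```text
4.7 tcp [ 0.5406 -0.2942  0.1302] yaw -76.71 F [0.95 0.3  0.26] M [-0.01 -0.16 -0.02] g 0.288 29.96237151324749 tilt [ 0.0078 -0.0032]
xyz [-215.8, -72.9, 13.6] ang [-0.007, -0.005, 0.088]
```

Request:
move_arm:
  series:
    - {"grip": 0,"xyz": [-45,-15,0],"angular": [0,0,0.02]}
    - {"grip": 0,"xyz": [-90,-30,0],"angular": [0,0,0.04]}
    - {"grip": 0,"xyz": [-130,-44,5],"angular": [0,0,0.06]}
    - {"grip": 0,"xyz": [-170,-57,10],"angular": [0,0,0.088]}
    - {"grip": 0,"xyz": [-200,-67,10],"angular": [0,0,0.088]}
    - {"grip": 0,"xyz": [-216,-73,10],"angular": [0,0,0.088]}
    - {"grip": 0,"xyz": [-216,-73,10],"angular": [0,0,0.088]}
    - {"grip": 0,"xyz": [-216,-73,10],"angular": [0,0,0.088]}
    - {"grip": 0,"xyz": [-216,-73,10],"angular": [0,0,0.088]}

```text
time_s: 5.6
tcp_pos: [0.5594, -0.0671, 0.1151]
ee_rot: [[0.141, -0.99, -0.001], [-0.99, -0.141, -0.0], [-0.0, 0.001, -1.0]]
wrist_force: [-0.2, 0.5, 0.3]
gripper_width: 0.288
gripper_force: 30.0
```

```bash
python3 - <<'E'
from h import *
st(); p=JO-.178*jd; go([p[0],p[1],.116],jy-180)
for n in("top","side"):
    c=cap(n); np.savez(n+"1.npz",**c)
t=np.load("top1.npz")["img"][150:250,160:310,::-1]; s=np.load("side1.npz")["img"][130:230,190:300,::-1]
cv2.imwrite("pics/b.png",np.hstack([cv2.resize(i,None,fx=3,fy=3,interpolation=cv2.INTER_CUBIC) for i in(t,s)]))
E
```

```text
5.6 tcp [ 0.5594 -0.0671  0.1151] yaw -81.87 F [-0.15  0.49  0.33] M [ 0.04 -0.03 -0.03] g 0.288 29.96140541508794 tilt [-0.0012 -0.0001]
xyz [0.7, -2.6, -0.9] ang [0.001, 0.0, -0.002]
```

View pics/b.png

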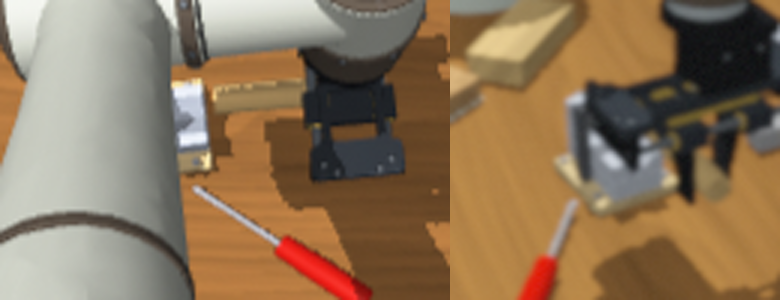

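The top view shows the held rod at crop (213–303, 97), pointing at the mouth at (207,120). I'll measure its line in the jig frame.

```bash
python3 - <<'E'
from h import *
T=dict(np.load("top1.npz")); im=T["img"][:,:,::-1].copy(); hsv=cv2.cvtColor(im,cv2.COLOR_BGR2HSV)
m=cv2.inRange(hsv,(14,50,100),(30,140,255)); mm=np.zeros_like(m); mm[170:195,230:262]=m[170:195,230:262]
n,l,s,_=cv2.connectedComponentsWithStats(mm); k=1+np.argmax(s[1:,4]); print(s[1:])
pts=np.argwhere(l==k)[:,::-1]; P=np.array([plane(T,p.astype(float),.109)[:2] for p in pts])-JO
a=P@jd; b=P@np.array([-jd[1],jd[0]])
print("x",a.min(),a.max())
xs=[];ys=[]
for u in range(pts[:,0].min()+2,pts[:,0].max()-1):
    q=pts[:,0]==u; xs.append(a[q].mean()); ys.append((b[q].max()+b[q].min())/2); print(round(xs[-1],4),round(ys[-1],4),q.sum(),end=" | ")
print(np.polyfit(xs,ys,1))
s=r.sense(); g=np.array(s["tcp_pos"])[:2]-JO; print("tcp jig",g@jd,g@[-jd[1],jd[0]])
E
```

```text
[[261 173   1   1   1]
 [231 176  31  12 291]]
x -0.14543176836270352 -0.062720146148145
-0.0691 0.001 10 | -0.0717 0.0013 10 | -0.0744 0.0016 10 | -0.0771 0.0018 10 | -0.0797 0.0021 10 | -0.0825 0.001 9 | -0.0852 0.0012 9 | -0.0878 0.0015 9 | -0.0905 0.0018 9 | -0.0931 0.002 9 | -0.0958 0.0023 9 | -0.0986 0.0012 10 | -0.1013 0.0014 10 | -0.1039 0.0017 10 | -0.1066 0.0019 10 | -0.1093 0.0022 10 | -0.1119 0.0025 10 | -0.1147 0.0014 9 | -0.1174 0.0016 9 | -0.12 0.0019 9 | -0.1227 0.0022 9 | -0.1254 0.0024 9 | -0.128 0.0027 9 | -0.1308 0.0016 10 | -0.1335 0.0018 10 | -0.1362 0.0021 10 | -0.1388 0.0023 10 | [-0.01183295  0.00056194]
tcp jig -0.17746036429668097 0.0023729778670728632
```

Request:
move_arm:
  series:
    - {"grip": 0,"xyz": [-10,-2.6,0],"angular": [0,0,0]}
    - {"grip": 0,"xyz": [-22,-2.6,0],"angular": [0,0,0]}
    - {"grip": 0,"xyz": [-32,-2.6,10],"angular": [0,0,0]}
    - {"grip": 0,"xyz": [-32,-2.6,25],"angular": [0,0,0]}
    - {"grip": 0,"xyz": [-32,-2.6,38],"angular": [0,0,0]}
    - {"grip": 0,"xyz": [-32,-2.6,46],"angular": [0,0,0]}
    - {"grip": 0,"xyz": [-32,-2.6,46],"angular": [0,0,0]}
    - {"grip": 0,"xyz": [-32,-2.6,46],"angular": [0,0,0]}
    - {"grip": 0,"xyz": [-32,-2.6,46],"angular": [0,0,0]}

```text
time_s: 6.6
tcp_pos: [0.5585, -0.0343, 0.0701]
ee_rot: [[0.142, -0.99, 0.001], [-0.99, -0.142, 0.0], [0.0, -0.001, -1.0]]
wrist_force: [-0.2, -0.6, 0.1]
gripper_width: 0.288
gripper_force: 30.0
```

```bash
cat >> h.py <<'E'
def js():
    s=st(); g=np.array(s["tcp_pos"])[:2]-JO; n=np.array([-jd[1],jd[0]]); f=np.array(s["wrist_force"])[:2]
    print("jig x,y(mm)",1e3*g@jd,1e3*g@n,"axis z",1e3*s["tcp_pos"][2]-6,"F jig",f@jd,f@n,s["wrist_force"][2])
E
python3 -c "
from h import *
js()"
```

```text
6.6 tcp [ 0.5585 -0.0343  0.0701] yaw -81.81 F [-0.23 -0.56  0.13] M [ 0.05 -0.1  -0.05] g 0.288 29.96151365339756 tilt [0.0012 0.0001]
jig x,y(mm) -144.6851943251604 -1.2314827484688884 axis z 64.07451755478748 F jig -0.5250702032887927 0.31118683387809487 0.12595810637272842
```

Request:
move_arm:
  series:
    - {"grip": 0,"xyz": [0,0.8,3],"angular": [0,0,0]}
    - {"grip": 0,"xyz": [0,0.8,5],"angular": [0,0,0]}
    - {"grip": 0,"xyz": [0,0.8,6.5],"angular": [0,0,0]}
    - {"grip": 0,"xyz": [0,0.8,6.5],"angular": [0,0,0]}
    - {"grip": 0,"xyz": [0,0.8,6.5],"angular": [0,0,0]}

```text
time_s: 7.1
tcp_pos: [0.5572, -0.0344, 0.063]
ee_rot: [[0.143, -0.99, -0.0], [-0.99, -0.143, -0.0], [0.0, 0.0, -1.0]]
wrist_force: [-0.0, -0.6, -0.5]
gripper_width: 0.29
gripper_force: 30.0
```

```bash
python3 -c "
from h import *
js();cap('top');js()"
```

```text
7.1 tcp [ 0.5572 -0.0344  0.063 ] yaw -81.81 F [-0.05 -0.56 -0.47] M [ 0.07  0.03 -0.05] g 0.29 29.96168179437518 tilt [-0.     -0.0001]
jig x,y(mm) -144.59290668831656 0.05555005899853782 axis z 57.04123852562948 F jig -0.5505911185801313 0.12570457704658727 -0.46610309009615636
7.15 tcp [ 0.5573 -0.0344  0.0631] yaw -81.81 F [ 0.22  0.22 -0.46] M [ 0.08 -0.08 -0.03] g 0.286 29.961657654494047 tilt [0.0002 0.    ]
jig x,y(mm) -144.58425120254205 -0.003529865022915857 axis z 57.11188286416523 F jig 0.18492319414030536 -0.24595742420767408 -0.4634244555139887
```

Request:
move_arm:
  series:
    - {"grip": 0,"xyz": [0,0,0.5],"angular": [0,0,0]}
    - {"grip": 0,"xyz": [0,0,1],"angular": [0,0,0]}
    - {"grip": 0,"xyz": [0,0,1],"angular": [0,0,0]}

```text
time_s: 7.45
tcp_pos: [0.5571, -0.0344, 0.062]
ee_rot: [[0.143, -0.99, -0.0], [-0.99, -0.143, -0.0], [0.0, 0.0, -1.0]]
wrist_force: [0.1, -1.3, -1.0]
gripper_width: 0.289
gripper_force: 30.0
```

Request:
move_arm:
  series:
    - {"grip": 0,"xyz": [0,0,0.5],"angular": [0,0,0]}
    - {"grip": 0,"xyz": [0,0,1],"angular": [0,0,0]}
    - {"grip": 0,"xyz": [0,0,1],"angular": [0,0,0]}

```text
time_s: 7.75
tcp_pos: [0.5571, -0.0344, 0.061]
ee_rot: [[0.142, -0.99, -0.0], [-0.99, -0.142, -0.0], [-0.0, 0.0, -1.0]]
wrist_force: [0.6, 0.6, -1.1]
gripper_width: 0.289
gripper_force: 30.0
```

```bash
python3 -c "
from h import *
js()"
```

```text
7.75 tcp [ 0.5571 -0.0344  0.061 ] yaw -81.81 F [ 0.56  0.61 -1.14] M [ 0.06 -0.04 -0.02] g 0.289 29.96185490861535 tilt [-0.0002 -0.    ]
jig x,y(mm) -144.56894296130724 0.14422758387079426 axis z 54.965399511379644 F jig 0.5223950591294517 -0.6387579688583777 -1.1374027196839147
```

Request:
move_arm:
  series:
    - {"grip": 0,"xyz": [0,0,0.5],"angular": [0,0,0]}
    - {"grip": 0,"xyz": [0,0,0.5],"angular": [0,0,0]}
    - {"grip": 0,"xyz": [0,0,0.5],"angular": [0,0,0]}

```text
time_s: 8.05
tcp_pos: [0.5571, -0.0344, 0.0605]
ee_rot: [[0.143, -0.99, -0.0], [-0.99, -0.143, -0.0], [0.0, 0.0, -1.0]]
wrist_force: [0.3, -0.2, 0.1]
gripper_width: 0.29
gripper_force: 30.0
```

```bash
python3 -c "
from h import *
js()"
```

```text
8.05 tcp [ 0.5571 -0.0344  0.0605] yaw -81.8 F [ 0.35 -0.18  0.14] M [0.07 0.03 0.  ] g 0.29 29.96204635128379 tilt [-0.0001 -0.    ]
jig x,y(mm) -144.5561392125482 0.10913342718299646 axis z 54.5454651111022 F jig -0.23215341657551525 -0.31772356039712196 0.13698463690480622
```

Request:
move_arm:
  series:
    - {"grip": 0,"xyz": [0,0,0.5],"angular": [0,0,0]}
    - {"grip": 0,"xyz": [0,0,0.5],"angular": [0,0,0]}
    - {"grip": 0,"xyz": [0,0,0.5],"angular": [0,0,0]}

```text
time_s: 8.35
tcp_pos: [0.5572, -0.0344, 0.0601]
ee_rot: [[0.142, -0.99, 0.0], [-0.99, -0.142, -0.0], [0.0, 0.0, -1.0]]
wrist_force: [-0.5, 1.2, -0.1]
gripper_width: 0.289
gripper_force: 30.0
```

```bash
python3 -c "
from h import *
js()"
```

```text
8.35 tcp [ 0.5572 -0.0344  0.0601] yaw -81.81 F [-0.51  1.17 -0.08] M [0.08 0.1  0.02] g 0.289 29.961769469082355 tilt [ 0. -0.]
jig x,y(mm) -144.58665838436087 0.06432724540399448 axis z 54.07276557583389 F jig 1.230745733569247 0.34012745018887836 -0.08093690445184659
```

Request:
move_arm:
  series:
    - {"grip": 0,"xyz": [-3,0,0],"angular": [0,0,0]}
    - {"grip": 0,"xyz": [-6,0,0],"angular": [0,0,0]}
    - {"grip": 0,"xyz": [-9,0,0],"angular": [0,0,0]}
    - {"grip": 0,"xyz": [-12,0,0],"angular": [0,0,0]}
    - {"grip": 0,"xyz": [-14,0,0],"angular": [0,0,0]}
    - {"grip": 0,"xyz": [-14,0,0],"angular": [0,0,0]}

```text
time_s: 8.95
tcp_pos: [0.5551, -0.0201, 0.06]
ee_rot: [[0.143, -0.99, 0.0], [-0.99, -0.143, 0.0], [-0.0, -0.0, -1.0]]
wrist_force: [-0.0, 0.7, 0.1]
gripper_width: 0.29
gripper_force: 30.0
```

```bash
python3 -c "
from h import *
js();c=cap('side');js()
cv2.imwrite('pics/c.png',cv2.resize(c['img'][140:220,210:310,::-1],(800,600),interpolation=cv2.INTER_CUBIC))"
```

```text
8.95 tcp [ 0.5551 -0.0201  0.06  ] yaw -81.78 F [-0.03  0.69  0.13] M [0.26 0.12 0.1 ] g 0.29 29.958476778119802 tilt [0.     0.0002]
jig x,y(mm) -130.12209981247076 0.041628697145799975 axis z 54.04046348358918 F jig 0.6891400192425566 -0.0709776980734883 0.13085365311449604
9.0 tcp [ 0.5552 -0.0202  0.06  ] yaw -81.78 F [-0.77  0.71  0.44] M [0.22 0.11 0.1 ] g 0.288 29.958487395197153 tilt [0.     0.0002]
jig x,y(mm) -130.22138560197112 0.03535728301518759 axis z 54.049506696086446 F jig 0.8147346155690856 0.6596596201339847 0.43836955607963013
```

View pics/c.png

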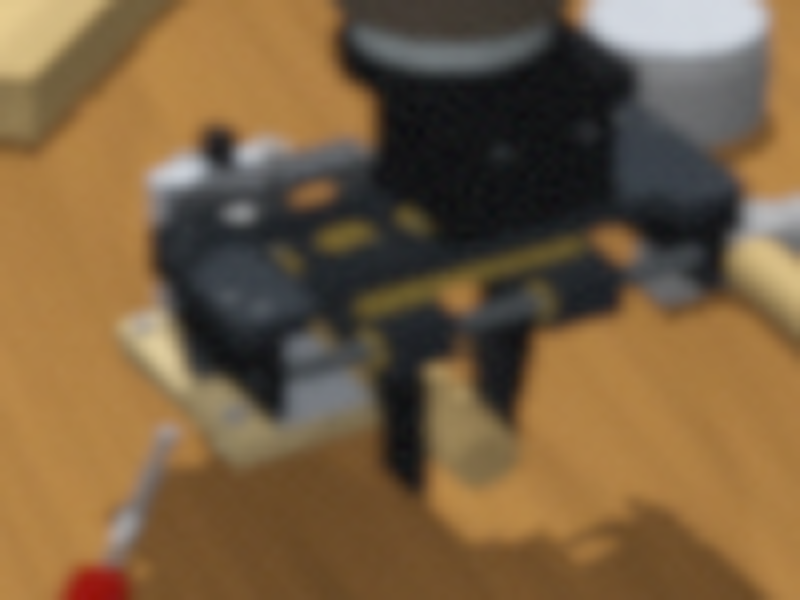

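The rod sits level between the fingers at (470,430) and points into the mouth. The moment shows light contact with the V, so I'll keep sliding.

Request:
move_arm:
  series:
    - {"grip": 0,"xyz": [-2,0,0],"angular": [0,0,0]}
    - {"grip": 0,"xyz": [-4,0,0],"angular": [0,0,0]}
    - {"grip": 0,"xyz": [-6,0,0],"angular": [0,0,0]}
    - {"grip": 0,"xyz": [-8,0,0],"angular": [0,0,0]}

```text
time_s: 9.4
tcp_pos: [0.5541, -0.0135, 0.0602]
ee_rot: [[0.143, -0.99, -0.0], [-0.99, -0.143, -0.001], [0.001, 0.001, -1.0]]
wrist_force: [1.3, -6.8, 0.6]
gripper_width: 0.292
gripper_force: 30.0
```

```bash
python3 -c "
from h import *
js()"
```

```text
9.4 tcp [ 0.5541 -0.0135  0.0602] yaw -81.79 F [ 1.3  -6.84  0.65] M [-1.84 -0.23  0.06] g 0.292 29.958889950066805 tilt [-0.0003 -0.0014]
jig x,y(mm) -123.44194707904163 0.1622937837711973 axis z 54.172319543432046 F jig -6.954058724155425 -0.3022988180785936 0.6454224337661083
```

Request:
move_arm:
  series:
    - {"grip": 0,"xyz": [-2,0,0],"angular": [0,0,0]}
    - {"grip": 0,"xyz": [-4,0,0],"angular": [0,0,0]}
    - {"grip": 0,"xyz": [-6,0,0],"angular": [0,0,0]}
    - {"grip": 0,"xyz": [-8,0,0],"angular": [0,0,0]}

```text
time_s: 9.8
tcp_pos: [0.553, -0.0056, 0.0603]
ee_rot: [[0.143, -0.99, -0.0], [-0.99, -0.143, -0.001], [0.001, 0.0, -1.0]]
wrist_force: [0.7, -6.2, 1.2]
gripper_width: 0.286
gripper_force: 30.0
```

```bash
python3 -c "
from h import *
js()"
```

```text
9.8 tcp [ 0.553  -0.0056  0.0603] yaw -81.8 F [ 0.67 -6.19  1.17] M [-1.49 -0.13  0.15] g 0.286 29.961045999079943 tilt [-0.     -0.0012]
jig x,y(mm) -115.5138141142043 0.06245479609624027 axis z 54.28919429821033 F jig -6.2219837682904195 0.22789575571803933 1.1712263431142307
```

Request:
move_arm:
  series:
    - {"grip": 0,"xyz": [-2,0,0],"angular": [0,0,0]}
    - {"grip": 0,"xyz": [-4,0,0],"angular": [0,0,0]}
    - {"grip": 0,"xyz": [-6,0,0],"angular": [0,0,0]}
    - {"grip": 0,"xyz": [-8,0,0],"angular": [0,0,0]}
    - {"grip": 0,"xyz": [-10,0,0],"angular": [0,0,0]}

```text
time_s: 10.3
tcp_pos: [0.5516, 0.0044, 0.0603]
ee_rot: [[0.143, -0.99, -0.0], [-0.99, -0.143, -0.001], [0.001, 0.0, -1.0]]
wrist_force: [0.4, -6.2, 1.1]
gripper_width: 0.288
gripper_force: 30.0
```

```bash
python3 -c "
from h import *
js()"
```

```text
10.3 tcp [0.5516 0.0044 0.0603] yaw -81.78 F [ 0.38 -6.2   1.13] M [-1.64 -0.23  0.14] g 0.288 29.96340673416853 tilt [-0.     -0.0013]
jig x,y(mm) -105.4270419077141 0.01268534499080154 axis z 54.33149336362812 F jig -6.194933299751172 0.5115297677997838 1.13460751460659
```

Request:
move_arm:
  series:
    - {"grip": 0,"xyz": [-1,0,0],"angular": [0,0,0]}
    - {"grip": 0,"xyz": [-2,0,0],"angular": [0,0,0]}
    - {"grip": 0,"xyz": [-3,0,0],"angular": [0,0,0]}

```text
time_s: 10.6
tcp_pos: [0.5512, 0.0073, 0.0604]
ee_rot: [[0.143, -0.99, 0.0], [-0.99, -0.143, -0.001], [0.001, 0.0, -1.0]]
wrist_force: [0.9, -6.4, 1.6]
gripper_width: 0.287
gripper_force: 30.0
```

```bash
python3 -c "
from h import *
js()"
```

```text
10.6 tcp [0.5512 0.0073 0.0604] yaw -81.78 F [ 0.89 -6.4   1.64] M [-1.67 -0.23  0.16] g 0.287 29.96471581980586 tilt [ 0.0001 -0.0014]
jig x,y(mm) -102.49613166550634 -0.026969029149217505 axis z 54.40020437289141 F jig -6.466813930172333 0.03346801996821158 1.6365679235872517
```

Request:
move_arm:
  series:
    - {"grip": 0,"xyz": [-0.8,0,0],"angular": [0,0,0]}
    - {"grip": 0,"xyz": [-1.6,0,0],"angular": [0,0,0]}
    - {"grip": 0,"xyz": [-2.4,0,0],"angular": [0,0,0]}

```text
time_s: 10.9
tcp_pos: [0.5509, 0.0096, 0.0604]
ee_rot: [[0.143, -0.99, 0.0], [-0.99, -0.143, -0.001], [0.001, 0.0, -1.0]]
wrist_force: [-0.6, -6.1, 1.3]
gripper_width: 0.291
gripper_force: 30.0
```

```bash
python3 -c "
from h import *
js()"
```

```text
10.9 tcp [0.5509 0.0096 0.0604] yaw -81.77 F [-0.57 -6.1   1.34] M [-1.68 -0.29  0.17] g 0.291 29.9658995680511 tilt [ 0.0001 -0.0014]
jig x,y(mm) -100.13001802921801 -0.0428603341308289 axis z 54.41607786549763 F jig -5.955327440188951 1.4352867798867837 1.3369690222354935
```

Request:
move_arm:
  series:
    - {"grip": 0,"xyz": [-0.8,0,0],"angular": [0,0,0]}
    - {"grip": 0,"xyz": [-1.6,0,0],"angular": [0,0,0]}

```text
time_s: 11.1
tcp_pos: [0.5507, 0.0112, 0.0604]
ee_rot: [[0.143, -0.99, 0.0], [-0.99, -0.143, -0.001], [0.001, 0.0, -1.0]]
wrist_force: [0.8, -6.3, 2.0]
gripper_width: 0.286
gripper_force: 30.0
```

```bash
python3 -c "
from h import *
js()"
```

```text
11.1 tcp [0.5507 0.0112 0.0604] yaw -81.77 F [ 0.77 -6.26  2.01] M [-1.63 -0.24  0.16] g 0.286 29.966548047959805 tilt [ 0.0001 -0.0014]
jig x,y(mm) -98.54866477936653 -0.028011391135857266 axis z 54.416022543584624 F jig -6.304927136301954 0.13533841283085135 2.0086511708347254
```

Request:
move_arm:
  series:
    - {"grip": 0,"xyz": [-0.8,0,0],"angular": [0,0,0]}
    - {"grip": 0,"xyz": [-1.6,0,0],"angular": [0,0,0]}
    - {"grip": 0,"xyz": [-2.4,0,0],"angular": [0,0,0]}

```text
time_s: 11.4
tcp_pos: [0.5504, 0.0136, 0.0605]
ee_rot: [[0.143, -0.99, 0.0], [-0.99, -0.143, -0.001], [0.001, -0.0, -1.0]]
wrist_force: [0.7, -6.6, 2.2]
gripper_width: 0.288
gripper_force: 30.0
```

Request:
move_arm:
  series:
    - {"grip": 0,"xyz": [-0.8,0,0],"angular": [0,0,0]}
    - {"grip": 0,"xyz": [-1.6,0,0],"angular": [0,0,0]}
    - {"grip": 0,"xyz": [-2.4,0,0],"angular": [0,0,0]}

```text
time_s: 11.7
tcp_pos: [0.5501, 0.0152, 0.0605]
ee_rot: [[0.143, -0.99, 0.0], [-0.99, -0.143, -0.002], [0.002, 0.0, -1.0]]
wrist_force: [2.1, -13.0, 0.6]
gripper_width: 0.291
gripper_force: 30.0
```

Request:
move_arm:
  series:
    - {"grip": 0,"xyz": [-0.2,0,0],"angular": [0,0,0]}
    - {"grip": 0,"xyz": [-0.4,0,0],"angular": [0,0,0]}
    - {"grip": 0,"xyz": [-0.4,0,0],"angular": [0,0,0]}

```text
time_s: 12.0
tcp_pos: [0.5501, 0.0152, 0.0605]
ee_rot: [[0.143, -0.99, 0.0], [-0.99, -0.143, -0.003], [0.003, 0.0, -1.0]]
wrist_force: [2.2, -10.3, 0.8]
gripper_width: 0.289
gripper_force: 30.0
```

```bash
python3 -c "
from h import *
js()"
```

```text
12.0 tcp [0.5501 0.0152 0.0605] yaw -81.77 F [  2.16 -10.26   0.84] M [-3.09 -0.65  0.14] g 0.289 29.966205954551697 tilt [ 0.     -0.0027]
jig x,y(mm) -94.48019839306009 -0.04309716530926977 axis z 54.50339219918427 F jig -10.461084380978614 -0.6608298375218531 0.8445087735311796
```

Request:
move_arm:
  series:
    - {"grip": 0,"xyz": [-0.3,0,0],"angular": [0,0,0]}
    - {"grip": 0,"xyz": [-0.6,0,0],"angular": [0,0,0]}
    - {"grip": 0,"xyz": [-0.6,0,0],"angular": [0,0,0]}

```text
time_s: 12.3
tcp_pos: [0.5501, 0.0153, 0.0605]
ee_rot: [[0.143, -0.99, -0.0], [-0.99, -0.143, -0.003], [0.003, 0.001, -1.0]]
wrist_force: [4.1, -13.5, 1.3]
gripper_width: 0.288
gripper_force: 30.0
```

```bash
python3 -c "
from h import *
js()"
```

```text
12.3 tcp [0.5501 0.0153 0.0605] yaw -81.78 F [  4.1  -13.51   1.33] M [-3.76 -0.85  0.15] g 0.288 29.965879675000906 tilt [-0.0001 -0.0033]
jig x,y(mm) -94.40712286119647 -0.027641578159139257 axis z 54.53112684446172 F jig -13.955086005198424 -2.1222423914466955 1.3338676950983164
```

Request:
move_arm:
  series:
    - {"grip": 0,"xyz": [-0.2,0,0],"angular": [0,0,0]}
    - {"grip": 0,"xyz": [-0.4,0,0],"angular": [0,0,0]}
    - {"grip": 0,"xyz": [-0.4,0,0],"angular": [0,0,0]}
    - {"grip": 0,"xyz": [-0.4,0,0],"angular": [0,0,0]}
    - {"grip": 0,"xyz": [-0.4,0,0],"angular": [0,0,0]}
    - {"grip": 0,"xyz": [-0.4,0,0],"angular": [0,0,0]}
    - {"grip": 0,"xyz": [-0.4,0,0],"angular": [0,0,0]}
    - {"grip": 0,"xyz": [-0.4,0,0],"angular": [0,0,0]}
    - {"grip": 0,"xyz": [-0.4,0,0],"angular": [0,0,0]}
    - {"grip": 0,"xyz": [-0.4,0,0],"angular": [0,0,0]}

```text
time_s: 13.3
tcp_pos: [0.55, 0.0153, 0.0605]
ee_rot: [[0.143, -0.99, -0.0], [-0.99, -0.143, -0.004], [0.004, 0.001, -1.0]]
wrist_force: [2.9, -15.4, 0.8]
gripper_width: 0.287
gripper_force: 30.0
```

```bash
python3 -c "
from h import *
js();c=cap('side');js();
cv2.imwrite('pics/d.png',cv2.resize(c['img'][140:220,210:310,::-1],(800,600),interpolation=cv2.INTER_CUBIC))"
```

```text
13.3 tcp [0.55   0.0153 0.0605] yaw -81.78 F [  2.93 -15.38   0.83] M [-4.15 -1.04  0.15] g 0.287 29.965161010622978 tilt [-0.0002 -0.0037]
jig x,y(mm) -94.36383344016012 0.015568220234232655 axis z 54.54489501669121 F jig -15.641164976409355 -0.6973139476966455 0.8315016281082741
13.35 tcp [0.55   0.0153 0.0605] yaw -81.78 F [  4.31 -14.81   0.73] M [-4.2  -0.96  0.17] g 0.289 29.965137876570225 tilt [-0.0002 -0.0037]
jig x,y(mm) -94.36652805858351 0.030674307596820327 axis z 54.53448593116021 F jig -15.274730391616599 -2.141612449598024 0.7268723560050881
```

Request:
move_arm:
  series:
    - {"grip": 0.33,"xyz": [0.5,0,0],"angular": [0,0,0]}
    - {"grip": 0.36,"xyz": [0.8,0,0],"angular": [0,0,0]}
    - {"grip": 0.45,"xyz": [0.8,0,0],"angular": [0,0,0]}
    - {"grip": 0.6,"xyz": [0.8,0,0],"angular": [0,0,0]}
    - {"grip": 0.6,"xyz": [0.8,0,0],"angular": [0,0,0]}
    - {"grip": 0.6,"xyz": [0.8,0,0],"angular": [0,0,0]}
    - {"grip": 0.6,"xyz": [0.8,0,0],"angular": [0,0,0]}

```text
time_s: 14.05
tcp_pos: [0.5497, 0.0177, 0.06]
ee_rot: [[0.143, -0.99, 0.0], [-0.99, -0.143, 0.0], [-0.0, -0.0, -1.0]]
wrist_force: [-0.3, 0.3, -0.8]
gripper_width: 0.593
gripper_force: 0.0
```

```bash
python3 -c "
from h import *
js()"
```

```text
14.05 tcp [0.5497 0.0177 0.06  ] yaw -81.79 F [-0.32  0.32 -0.84] M [ 0.11  0.   -0.01] g 0.593 0.0 tilt [0.     0.0001]
jig x,y(mm) -91.97785794431007 -0.011209104119748403 axis z 54.04666336677734 F jig 0.35988412652221363 0.27550667756924635 -0.844867661646202
```

Request:
move_arm:
  series:
    - {"grip": 0.6,"xyz": [0,0,-20],"angular": [0,0,0]}
    - {"grip": 0.6,"xyz": [0,0,-50],"angular": [0,0,0]}
    - {"grip": 0.6,"xyz": [0,0,-90],"angular": [0,0,0]}
    - {"grip": 0.6,"xyz": [0,0,-130],"angular": [0,0,0]}
    - {"grip": 0.6,"xyz": [50,0,-150],"angular": [0,0,0]}
    - {"grip": 0.6,"xyz": [100,0,-150],"angular": [0,0,0]}
    - {"grip": 0.6,"xyz": [150,0,-150],"angular": [0,0,0]}
    - {"grip": 0.6,"xyz": [200,0,-150],"angular": [0,0,0]}
    - {"grip": 0.6,"xyz": [240,0,-150],"angular": [0,0,0]}
    - {"grip": 0.6,"xyz": [240,0,-150],"angular": [0,0,0]}

```text
time_s: 15.05
tcp_pos: [0.5838, -0.2247, 0.2093]
ee_rot: [[0.137, -0.991, -0.0], [-0.991, -0.137, -0.001], [0.001, 0.001, -1.0]]
wrist_force: [-1.0, 0.6, -0.5]
gripper_width: 0.602
gripper_force: 0.0
```

```bash
python3 - <<'E'
from h import *
t=cap("top"); s=cap("side"); np.savez("t2.npz",**t)
a=cv2.resize(t["img"][160:225,170:270,::-1],(800,520),interpolation=cv2.INTER_CUBIC)
b=cv2.resize(s["img"][140:215,210:310,::-1],(400,300),interpolation=cv2.INTER_CUBIC)
cv2.imwrite("pics/e.png",np.hstack([cv2.resize(a,(400,260)),b[:260]]))
E
```

```text
(no output)
```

View pics/e.png

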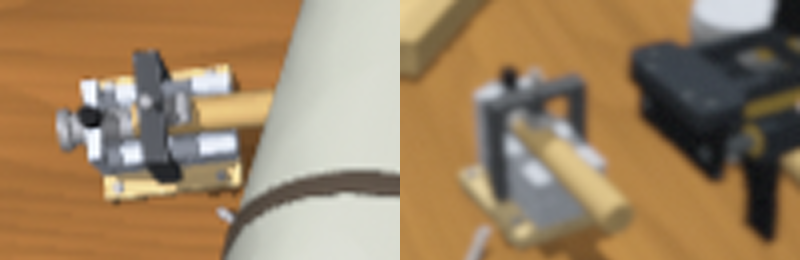

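The blank lies in the V under the bridge. Its pale tip shows past the bridge at (138,118), next to the grey stop at (118,118). I'll check the gap enlarged.

```bash
python3 - <<'E'
from h import *
t=np.load("t2.npz")["img"][178:202,183:245,::-1]
cv2.imwrite("pics/f.png",cv2.resize(t,(775,300),interpolation=cv2.INTER_CUBIC))
E
```

```text
(no output)
```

View pics/f.png

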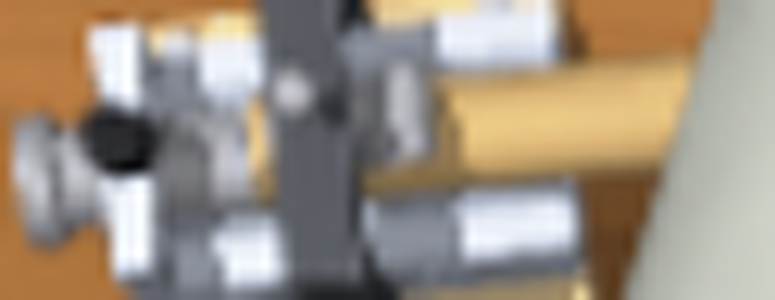

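The pale tip at (258,150) touches the grey stop bar at (235,150) with no visible gap, so the blank is home. Handing in.

```bash
python3 -c "
from h import *
print(r.finish_job())"
```

```text
the job is handed in; nothing more can be done
None
```

The blank is seated in the V under the shoe, with its end home against the stop; I pressed it there with about 9 N for roughly a second (estimated from wrist force minus drag), let go and handed the job in at about 15 s (no verdict was returned).

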